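# Shut the red water valve in the studio's bench valve box

## Robot

A 6-joint arm with a two-finger parallel gripper is mounted at the origin on the work surface. World frame = base frame: x ahead of the robot, y to its left, z up, the work surface at z = 0. Lengths are in m, angles in rad, forces in N, time in s.
With the tool pointing down it reaches from about 0.3 to 0.95 m from the base axis. Payload 3.1 kg.
Tool frame: the origin (TCP) lies between the finger pads; the fingertips stand 14 mm ahead of it and the grasp point (between the pads) lies 5 mm behind it; x points along the fingers, y is the direction in which the jaws open and shut, and the axes are right-handed (so a half turn about x gives the same grasp; the last joint's range is limited). The gripper opens to 85 mm and grips with 20 to 120 N. Pads are 22 mm wide; open, the fingers measure 114 mm over their backs; the gripper's body (76 mm by 85 mm) begins 54 mm behind the grasp point. The pads swing forward as they close: fully open they stand 13 mm farther back than shut.
Start: joints at [1.11, 0.308, 1.634, -0, 1.2, -0.07], TCP at [0.238, 0.578, 0.245] pointing down, gripper open.
Joint ranges: [-3.06, 3.06], [-0.79, 1.96], [0.05, 2.63], [-1.19, 4.34], [0.05, 2.64], [-2.94, 2.94]. Speed limits (rad/s): [2.79, 2.79, 3.14, 3.14, 3.14, 3.14].

## Interface

Orientations are given as [roll, pitch, yaw] about the fixed x, y, z axes, in that order (R = Rz(yaw) Ry(pitch) Rx(roll)).
In Python, from plant import arm gives the robot as it stands. The module is installed in compiled form; this text tells all that it offers.
- The arm moves only by the shell command python3 -m handwheel 'ROWS' [FORCE]. ROWS is JSON, one flat list of numbers, 5 for each row, row after row: the shift along the world's x, y, z in mm, then the turn about the world's z in rad, then the opening, from 0 (shut) to 1 (fully open). In form: [tx, ty, tz, yaw, hand, tx, ty, tz, yaw, hand, ...]. A call has exactly 5 rows; each row shifts and turns the commanded pose from where the row before left it; what a row does not reach is not made up. A row lasts 1/12 s, in which the tool goes at most 41.7 mm and 7.16 degrees, less where a joint would pass 70% of its speed; a pose out of reach is approached as far as the arm can. A call is refused whole if a number of a shift passes 41.7 or a number of a turn 0.125, either way. A call with a gripper value outside its range is refused whole. The fingers move at their own pace and stop on an object; FORCE is the grip in N (left out, the last holds). Time passes only in rows, so rows that do not move let the fingers close, or fill a call up. It gives the time, the measured TCP pose, the force and the opening at its end, in the units of the state.
- arm.get_obs(): the state, without advancing time (a new reading comes with each control period).
- arm.get_image(name): name is "side" or "top"; returns the picture (420x560x3 uint8, red, green, blue); there is no depth.
- arm.camera_info(name): a dict with "intrinsics" (3x3 intrinsics, pixels), "k1" (the pictures are not rectified: a ray, as slopes to the right and down, at radius r is drawn at 1 + k1 r^2 times it, then the intrinsics apply), "eye" and "attitude" of the camera in the world. Camera axes: x right, y up, looking along -z (the intrinsics and any distortion apply to the point x, -y, -z); pixel columns grow to the right and rows downward; lengths in m; the calibration is good to about 2 mm. A picture is of the moment at which its call begins. camera_info takes no time and is no camera call.
- arm.close_job(): hands the job in, once; it reports no verdict.
The state is a dict: "t": time; "joints": joint angles; "joint_velocities": joint speeds; "joint_torque": joint torques, N m; "eef_pos": TCP position; "eef_rot": TCP orientation; "ft_force": force on the tool from outside, world axes, zero at the start; "moment": the same for the moment, N m; "grip_width": finger opening in m.
Only numpy, scipy, OpenCV 4.12 (cv2) and the standard library are available. Lean on these libraries where they do the work, as an engineer would, in place of code of your own. Each camera call takes 0.05 s, during which the arm holds its last target.

## Task

Push the sliding cover of the valve box fully back, away from the robot (it has a yellow lip to push against), to reveal the valves. Then push the red valve handle clockwise, a quarter turn round to its stop, so that it is fully shut and lies across its pipe. Leave the cover fully open, do not turn the blue handle, and leave the pail, cup and vase where they are.

Things in the scene. Friction and masses are not known exactly. Their poses are not given: they have to be found in the camera images.
- box: Grey valve box fixed to the bench, 74 mm high. Origin: on the bench below the centre of its valve bay; +x is the way the cover opens, roughly away from the robot (turned up to 20 degrees); y to the left, z up. It spans x -75 to +210, y -160 to +160 mm. A closed deck fills x above 65 mm. Side rails at y = -155 and +155 mm are 10 mm wide, tops 86 mm high. Copper stubs stick 45 mm out of the rear.
- bay (a point): Centre of the mouth of the valve bay, 74 mm straight above the box's origin, fixed. The bay is a pit open at the top, inner size 130 mm along the box's x, 300 mm along its y, its floor 6 mm above the bench. Copper pipes run through it along x at y = -90 and +55 mm in the box's frame, a valve on each; which of the two holds the red handle varies.
- cover (a joint): Pale green flat cover (135 mm along the box's x, 296 mm along y, top 83 mm above the bench) sliding on the rails. 0 = shut over the bay, grows along the box's +x; 0.13 m = fully back at its stop, bay open. Starts at 0 to 0.015. Slides with about 3 N of friction plus some damping, stays where it is left, cannot be lifted off.
- cover_lip (a point): Middle of the top edge of the cover's upright yellow lip: a bar 90 mm long along the box's y, 12 mm thick along its x, standing 22 mm above the plate (top 105 mm above the bench). It is 45 mm to the robot's side of the plate's centre and moves with the cover. Push its robot-side face.
- valve_red: Fixed brass body of the valve with the red handle, inside the bay. Origin: on the bench straight below the handle's vertical turning axis; its axes are parallel to the box's. The axis stands at x = +30 mm in the box's frame, so 35 mm from the bay's far wall.
- red_handle (a joint): Red handle: straight level bar 16 mm wide, 54 to 68 mm above the bench, free end 80 mm from its axis; 12 mm radius hub, top at 70 mm. 0 = open: points along the valve's -x (to the robot). Grows clockwise from above, from -x towards the valve's +y; 1.571 rad = shut at its stop, pointing along +y, across the pipe. Starts at 0 to 0.35, turns against about 0.2 N m, stays where left.
- red_tip (a point): Middle of the top edge of the red handle's free end, 80 mm from its turning axis, 68 mm above the bench.
- valve_blue: Fixed brass body of the other valve, the one with the blue handle, built and placed likewise on the other pipe, 145 mm beside the red one along the box's y. Origin on the bench below its turning axis.
- blue_tip (a point): Middle of the top edge of the blue handle's free end (same size, height and turning sense as the red handle, starts within 0.15 rad of open). Must not be moved.
- pail: Loose pink plastic pail, 140 mm across at the rim, 110 mm high, on the bench to the left of the box. Origin: centre of its underside.
- cup: Loose white cup, 72 mm across, 75 mm high, on the bench to the right of the box. Origin: centre of its underside.
- vase: Loose off-white unglazed vase, 92 mm across, 150 mm high, on the bench to the right of the box's rear. Origin: centre of its underside.
Things that resemble listed ones, but are neither listed nor needed, are in the scene too. What is meant by the pail is not green, orange or turquoise, and is the smaller of those in its own colour.

How it is judged:
On the way, in this order (a step that is already met when the one before it is completed fails the run):
1. the cover is pushed fully back (at least 118 of 130 mm) with the red valve not yet turned (below 0.6 rad) (value of joint cover above 0.118 m and value of joint red_handle below 0.6 rad), for 0.2 s.
2. the red handle is pushed shut (within 0.09 rad of its stop) (value of joint red_handle above 1.48 rad), for 0.2 s.
At the end, for the whole second after the job is handed in: The red handle is at its shut stop (within 0.09 rad), the cover still fully back (at least 118 of its 130 mm), the blue handle's tip within 12 mm of where it was, and pail, cup and vase within 20 mm of where they stood, upright (value of joint red_handle above 1.48 rad and value of joint cover above 0.118 m and distance of blue_tip from where it was at the start of the episode below 0.012 m and distance of each of pail, cup, vase from where it was at the start of the episode below 0.02 m and angle between each of pail, cup, vase's own z axis and vertical below 0.3 rad); the robot touches nothing.
It fails at once if the blue valve handle was turned (its tip moved more than 12 mm) (distance of blue_tip from where it was at the start of the episode above 0.012 m).
It fails at once if the pail, cup or vase was shoved, lifted or carried (moved more than 20 mm) (distance of any of pail, cup, vase from where it was at the start of the episode above 0.02 m).
It fails at once if the pail, cup or vase was tipped over (more than 0.3 rad) (angle between any of pail, cup, vase's own z axis and vertical above 0.3 rad).
It also fails if it takes over 48 s, if anything falls off the work surface, if the arm or the gripper's body presses on something with over 40 N, if the wrist force passes 120 N, or if a joint passes its speed limit or range.

## Working session

There is one attempt and no reset: what is moved stays moved. The work goes in short steps, Python scripts to look and compute and a shell command to move; the robot and the scene stay as the last step left them, time stands still between calls to the robot, and variables do not carry over. Pictures are saved under pics/ and viewed, and the job is handed in when it is done.

```bash
mkdir -p pics; python3 - <<'E'
from plant import arm
import cv2
for n in("top","side"):
    i=arm.camera_info(n); print(n,i)
    cv2.imwrite(f"pics/{n}0.png",cv2.cvtColor(arm.get_image(n),cv2.COLOR_RGB2BGR))
o=arm.get_obs();print(o)
E
```

```text
top {'intrinsics': array([[452.16488007,   0.        , 282.05020996],
       [  0.        , 452.16488007, 220.1706107 ],
       [  0.        ,   0.        ,   1.        ]]), 'k1': -0.13613314403917753, 'eye': array([0.34796297, 0.1285022 , 1.34928767]), 'attitude': array([ 0.17848792,  0.00636686, -1.58311588])}
side {'intrinsics': array([[465.33308886,   0.        , 282.20944187],
       [  0.        , 465.33308886, 219.9830983 ],
       [  0.        ,   0.        ,   1.        ]]), 'k1': -0.0816567706642645, 'eye': array([ 0.02833766, -0.54316219,  1.00118175]), 'attitude': array([ 0.77584397, -0.02039371, -0.65632963])}
{'t': 0.1, 'joints': array([ 1.11029986e+00,  3.08915826e-01,  1.63506293e+00,  2.32022706e-05,
        1.19969539e+00, -6.97056292e-02]), 'joint_velocities': array([-1.62969398e-03, -1.92597356e-03, -1.84790363e-03, -1.80562818e-03,
       -2.99329244e-04, -2.33157686e-06]), 'joint_torque': array([-2.14353258e-05, -4.16412377e+01, -2.77643859e+01,  2.26804303e-05,
        4.05448023e-03, -1.36296768e-05]), 'eef_pos': array([0.23777854, 0.57722833, 0.24416145]), 'eef_rot': array([-1.65088133,  1.56871473, -2.04168061]), 'ft_force': array([0.06914083, 1.09910049, 0.03172654]), 'moment': array([0.00882572, 0.0132352 , 0.02131892]), 'grip_width': 0.08565129299157502}
```

View pics/top0.png

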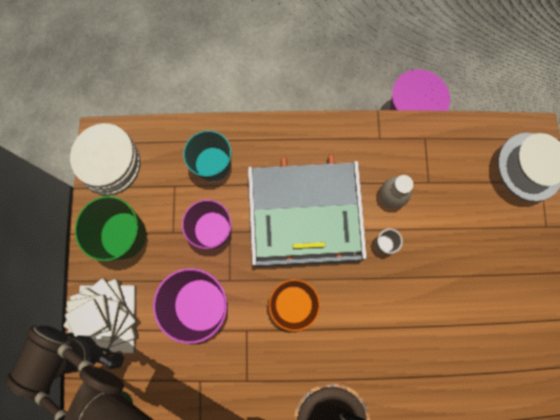

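View pics/side0.png

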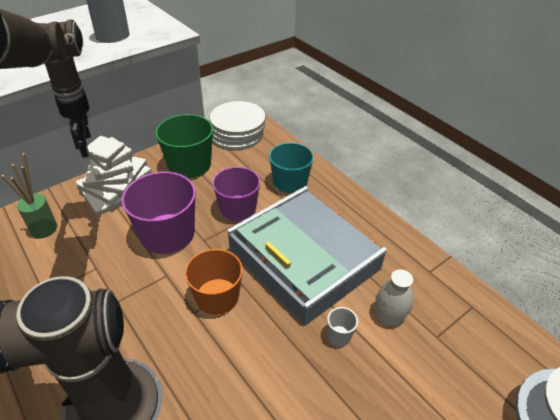

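The top view shows the box at about (250-363, 163-265) and the yellow lip at (309,245). The cup is at (389,242) and the vase at (398,190). There are two pink pails, at (207,225) and (190,305). The smaller one, (207,225), is the pail meant. The orange one at (294,305) is a decoy standing in front of the box. I'll check these in an enlarged crop and compute positions.

```bash
cat > h.py <<'E'
import numpy as np, cv2
from scipy.spatial.transform import Rotation as R
from plant import arm
def cam(n):
    i=arm.camera_info(n); return i['intrinsics'],i['k1'],np.array(i['eye']),R.from_euler('xyz',i['attitude']).as_matrix()
def proj(n,p):
    K,k,e,A=cam(n); q=(np.atleast_2d(p)-e)@A
    s=np.c_[q[:,0]/-q[:,2],-q[:,1]/-q[:,2]]; s=s*(1+k*(s**2).sum(1,keepdims=True))
    return s@K[:2,:2].T+K[:2,2]
def ray(n,uv):
    K,k,e,A=cam(n); uv=np.atleast_2d(np.array(uv,float))
    s=cv2.undistortPoints(uv[:,None],K,np.array([k,0,0,0,0.]))[:,0]
    return e,np.c_[s[:,0],-s[:,1],-np.ones(len(s))]@A.T
def atz(n,uv,z):
    e,d=ray(n,uv); return e+d*((z-e[2])/d[:,2])[:,None]
def grab(n,name,box=None,f=1,draw=None):
    im=cv2.cvtColor(arm.get_image(n),cv2.COLOR_RGB2BGR)
    cv2.imwrite(f'pics/{name}_full.png',im)
    crop(im,name,box,f)
    return im
def crop(im,name,box,f):
    if box: 
        x0,y0,x1,y1=box; im=im[y0:y1,x0:x1]
    cv2.imwrite(f'pics/{name}.png',cv2.resize(im,None,fx=f,fy=f,interpolation=cv2.INTER_CUBIC))
E
python3 - <<'E'
from h import *
crop(cv2.imread('pics/top0.png'),'topc',(180,140,420,340),3)
crop(cv2.imread('pics/side0.png'),'sidec',(180,150,420,350),3)
print(proj('top',[0.2378,0.5772,0.244]),proj('side',[0.2378,0.5772,0.244]))
E
```

```text
[[102.42031195 346.89012745]] [[ 86.22923232 145.69204072]]
```

View pics/topc.png

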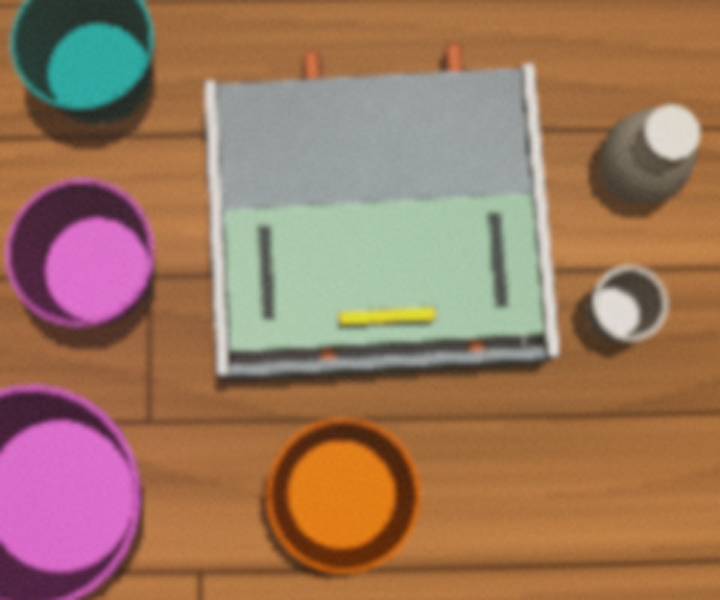

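View pics/sidec.png

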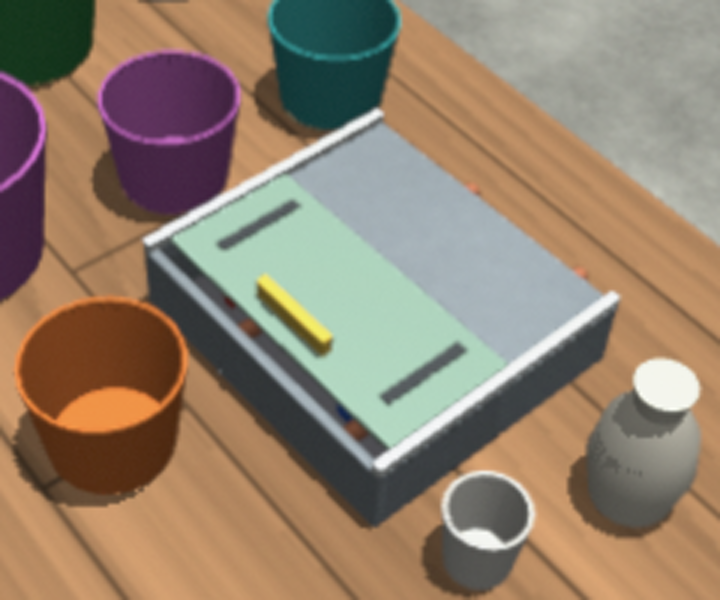

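```bash
python3 - <<'E'
from h import *
from scipy.optimize import least_squares
c=np.array([[218,374],[205,82],[534,65],[558,356]])/3+[180,140]
L=np.array([[-75,160],[210,160],[210,-160],[-75,-160]])/1000
sc=np.array([[145,241],[379,112],[618,297],[377,467]])/3+[180,150]
for n,q in(('top',c),('side',sc)):
    P=atz(n,q,.086); print(n,P[:,:2].round(3).tolist(),np.linalg.norm(P-np.roll(P,-1,0),axis=1).round(3))
def W(p,x): return np.c_[p[0]+x[:,0]*np.cos(p[2])-x[:,1]*np.sin(p[2]),p[1]+x[:,0]*np.sin(p[2])+x[:,1]*np.cos(p[2])]
f=lambda p:np.r_[(proj('top',np.c_[W(p,L),[.086]*4])-c).ravel(),(proj('side',np.c_[W(p,L),[.086]*4])-sc).ravel()]
r=least_squares(f,[.5,0,0]);print(r.x,r.fun.round(1))
b=r.x
def inv(P): d=P[:,:2]-b[:2]; cc,s=np.cos(b[2]),np.sin(b[2]); return np.c_[d[:,0]*cc+d[:,1]*s,-d[:,0]*s+d[:,1]*cc]
lip=np.array([[387-0,309]])/3+[180,140]
print('lip top mid',atz('top',np.array([[386,314]])/3+[180,140],.105),inv(atz('top',np.array([[386,314]])/3+[180,140],.105)))
print('orange',atz('top',np.array([[342,493]])/3+[180,140],.11), 'pail',atz('top',np.array([[80,253]])/3+[180,140],.11))
print('cup',atz('top',np.array([[630,303]])/3+[180,140],.075),'vase',atz('top',np.array([[672,132]])/3+[180,140],.15))
E
```

```text
top [[0.451, 0.217], [0.733, 0.23], [0.747, -0.09], [0.463, -0.101]] [0.283 0.32  0.284 0.318]
side [[0.451, 0.212], [0.731, 0.222], [0.745, -0.089], [0.464, -0.099]] [0.281 0.312 0.282 0.311]
[0.531166   0.06099213 0.03795591] [-0.2  0.2  0.4 -0.5  0.2 -0.1  0.4  0.2 -1.3 -1.2 -0.6 -1.7  0.9  0.
  0.4  1.2]
lip top mid [[0.50257472 0.06076937 0.105     ]] [[-0.02857915  0.00086235]]
orange [[0.33971066 0.10414517 0.11      ]] pail [[0.56264359 0.34440139 0.11      ]]
cup [[ 0.51327789 -0.17407435  0.075     ]] vase [[ 0.66132952 -0.20441229  0.15      ]]
```

The smaller pink pail at crop (80,253) is about 140 mm across and at (0.56, 0.34), which matches the description. The box is at (0.531, 0.062) with yaw about 0.038. Its corner lengths of 283/320 mm agree with the stated 285/320. The lip is at box x -0.029, so the cover reads about 0.015. The red handle appears on the left pipe and the blue on the right.

```bash
python3 - <<'E'
from h import *
print(R.from_euler('xyz',arm.get_obs()['eef_rot']).as_matrix().round(3))
E
python3 -m handwheel '[0,-41,0,0,0, 20,-41,0,0,0, 30,-41,0,0,0, 30,-41,0,0,0, 30,-41,0,0,0]' 40
```

```text
[[-0.001  0.381  0.925]
 [-0.002  0.925 -0.381]
 [-1.    -0.002 -0.   ]]
t: 0.52
eef_pos: [0.3303, 0.3968, 0.2448]
eef_rot: [-1.796, 1.57, -2.186]
ft_force: [-0.2, -0.2, -0.3]
grip_width: 0.0256
```

```bash
python3 -m handwheel '[25,-40,0,0.1,0, 25,-40,0,0.1,0, 25,-40,0,0.1,0, 25,-40,0,0.1,0, 20,-40,0,0.03,0]'
python3 -m handwheel '[8,-40,-20,0,0, 0,-40,-20,0,0, 0,-30,-20,0,0, 0,0,-20,0,0, 0,0,0,0,0]'
python3 - <<'E'
from h import *
print(R.from_euler('xyz',arm.get_obs()['eef_rot']).as_matrix().round(3))
grab('top','t1',(220,140,400,290),4)
grab('side','s1',(180,120,400,320),3)
E
```

```text
t: 0.93
eef_pos: [0.4377, 0.2187, 0.2452]
eef_rot: [0.37, 1.57, 0.412]
ft_force: [-0.2, 1.2, 0.4]
grip_width: 0.0003
t: 1.35
eef_pos: [0.4404, 0.1142, 0.1642]
eef_rot: [-3.016, 1.562, -2.982]
ft_force: [-0.6, -0.3, -0.2]
grip_width: -0.0001
[[-0.009 -0.034  0.999]
 [-0.001  0.999  0.034]
 [-1.    -0.001 -0.009]]
```

View pics/s1.png

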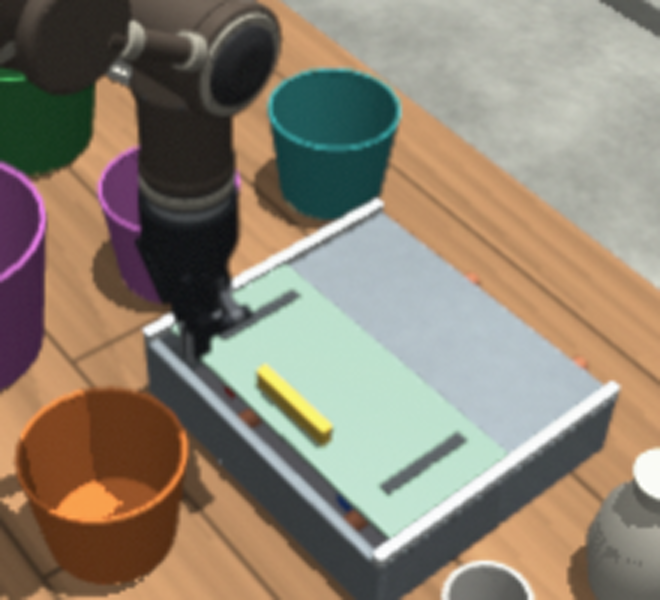

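The view shows the gripper shut and upright above the box's front left edge, in front of the lip line and with nothing touched.

```bash
python3 -m handwheel '[8,-27,0,0,0, 10,-27,0,0,0, 0,0,-20,0,0, 0,0,-25,0,0, 0,0,-14,0,0]'
python3 -m handwheel '[0,0,0,0,0, 5,0,0,0,0, 5,0,0,0,0, 5,0,0,0,0, 5,0,0,0,0]'
```

```text
t: 1.87
eef_pos: [0.4633, 0.0633, 0.1096]
eef_rot: [0.115, 1.569, 0.154]
ft_force: [-1.8, 0.7, -0.1]
grip_width: 0.0003
t: 2.28
eef_pos: [0.4844, 0.063, 0.111]
eef_rot: [0.004, 1.567, 0.043]
ft_force: [-0.3, -0.0, -0.3]
grip_width: 0.0001
```

```bash
python3 -m handwheel '[0,0,-6,0,0, 5,0,0,0,0, 10,0.4,0,0,0, 12,0.5,0,0,0, 12,0.5,0,0,0]'
python3 -m handwheel '[15,0.6,0,0,0, 15,0.6,0,0,0, 15,0.6,0,0,0, 10,0.4,0,0,0, 5,0.2,0,0,0]'
```

```text
t: 2.7
eef_pos: [0.5187, 0.064, 0.1023]
eef_rot: [3.109, 1.563, -3.136]
ft_force: [-4.1, -0.4, 2.9]
grip_width: -0.0
t: 3.12
eef_pos: [0.581, 0.0665, 0.1024]
eef_rot: [3.025, 1.568, 3.062]
ft_force: [-3.9, 1.2, 1.4]
grip_width: 0.0002
```

```bash
python3 -m handwheel '[5,0.2,0,0,0, 5,0.2,0,0,0, 4,0.2,0,0,0, 4,0.2,0,0,0, 2,0,0,0,0]'
python3 -m handwheel '[2,0,0,0,0, 2,0,0,0,0, 2,0,0,0,0, 0,0,0,0,0, 0,0,0,0,0]'
```

```text
t: 3.53
eef_pos: [0.601, 0.0672, 0.1027]
eef_rot: [-3.084, 1.57, -3.047]
ft_force: [-3.0, 1.5, -2.9]
grip_width: 0.0002
t: 3.95
eef_pos: [0.6015, 0.0671, 0.1028]
eef_rot: [3.132, 1.557, -3.113]
ft_force: [-14.7, 1.0, 7.5]
grip_width: 0.0003
```

The cover is at its stop: the force rose to 15 N and the TCP stalled at 0.6015. I'll back off, rise clear and look into the bay.

```bash
python3 -m handwheel '[-10,0,0,0,0, -15,0,0,0,0, -15,0,15,0,0, -20,0,30,0,0, -20,0,35,0,0]'
python3 -m handwheel '[-40,0,30,0,0, -40,0,20,0,0, -20,0,0,0,0, 0,0,0,0,0, 0,0,0,0,0]'
python3 - <<'E'
from h import *
grab('top','t2',(220,140,400,290),4)
grab('side','s2',(180,120,400,320),3)
E
```

```text
t: 4.37
eef_pos: [0.5271, 0.0667, 0.1833]
eef_rot: [-0.415, 1.569, -0.377]
ft_force: [0.9, 0.2, 1.0]
grip_width: -0.0001
t: 4.78
eef_pos: [0.4383, 0.067, 0.2288]
eef_rot: [-0.046, 1.563, -0.009]
ft_force: [0.5, 0.5, 0.5]
grip_width: -0.0001
```

View pics/t2.png

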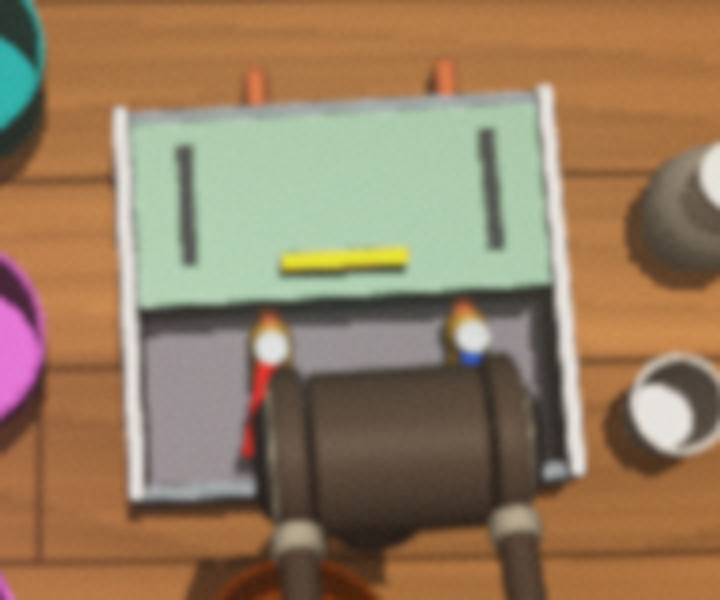

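View pics/s2.png

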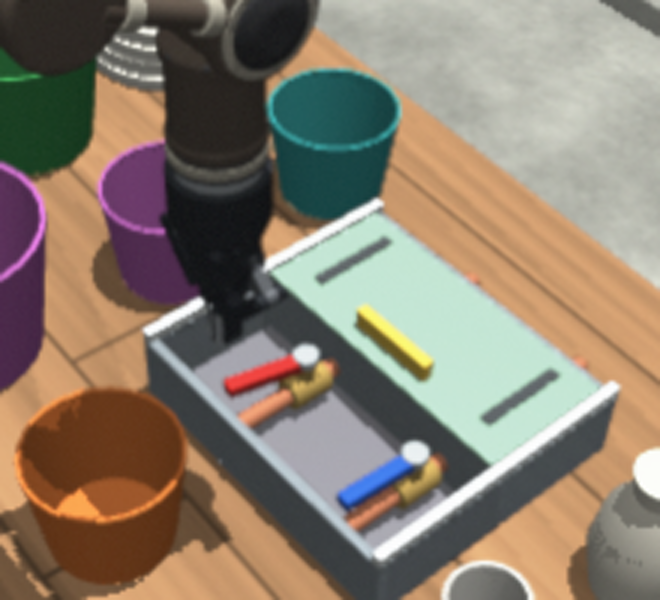

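The cover is back, with the lip at t2 (344,260). The red hub is at t2 (270,347) and s2 (306,354), with its free end at s2 (228,382). The blue hub is at t2 (472,335). Red is on the left pipe.

```bash
python3 - <<'E'
from h import *
b=np.array([.531,.0622,.038])
def inv(P): d=P[:,:2]-b[:2]; cc,s=np.cos(b[2]),np.sin(b[2]); return np.c_[d[:,0]*cc+d[:,1]*s,-d[:,0]*s+d[:,1]*cc].round(4)
T=lambda u,v:np.array([[u/4+220,v/4+140]]); S=lambda u,v:np.array([[u/3+180,v/3+120]])
for nm,P in dict(hubT=atz('top',T(270,347),.07),hubS=atz('side',S(306,354),.07),tipS=atz('side',S(228,382),.068),tipT=atz('top',T(249,456),.066),bhubT=atz('top',T(472,335),.07),lipT=atz('top',T(344,258),.105),lipS=atz('side',S(396,335),.105)).items(): print(nm,P.round(4),inv(P))
def W(x,y,b=b): return np.array([b[0]+x*np.cos(b[2])-y*np.sin(b[2]),b[1]+x*np.sin(b[2])+y*np.cos(b[2])])
for th in np.radians([10,20,30,40,50,60,70,80,90,93]):
    d=np.array([-np.cos(th),np.sin(th)]);t=np.array([np.sin(th),np.cos(th)])
    p=np.array([.03,.055])+.055*d-t*.02
    print(np.degrees(th).round(),p.round(3),W(*p).round(4))
print(W(-.025,.01))
E
```

```text
hubT [[0.5595 0.1184 0.07  ]] [[0.0306 0.0551]]
hubS [[0.5589 0.1155 0.07  ]] [[0.0299 0.0522]]
tipS [[0.4842 0.1315 0.068 ]] [[-0.0442  0.071 ]]
tipT [[0.4817 0.1345 0.066 ]] [[-0.0465  0.0741]]
bhubT [[ 0.5662 -0.0269  0.07  ]] [[ 0.0318 -0.0904]]
lipT [[0.6164 0.0657 0.105 ]] [[0.0855 0.0003]]
lipS [[0.6163 0.0614 0.105 ]] [[ 0.0853 -0.004 ]]
10.0 [-0.028  0.045] [0.5017 0.106 ]
20.0 [-0.029  0.055] [0.5004 0.1161]
30.0 [-0.028  0.065] [0.5009 0.1263]
40.0 [-0.025  0.075] [0.5032 0.1362]
50.0 [-0.021  0.084] [0.5071 0.1456]
60.0 [-0.015  0.093] [0.5127 0.1542]
70.0 [-0.008  0.1  ] [0.5196 0.1617]
80.0 [0.001 0.106] [0.5277 0.1678]
90.0 [0.01 0.11] [0.5368 0.1725]
93.0 [0.013 0.111] [0.5397 0.1736]
[0.50563814 0.07124301]
```

The lip reads box x 0.0855, so the cover is at about 0.130 m. The red handle is at about 0.24 rad, and its hub at (0.030, 0.054) matches the nominal position. I'll lower the shut fingers on its right side at world (0.505, 0.086).

```bash
python3 -m handwheel '[33,9,0,0,0, 34,9,0,0,0, 0,0,-30,0,0, 0,0,-30,0,0, 0,0,0,0,0]'
python3 -m handwheel '[0,0,0,0,0, 0,0,0,0,0, 0,0,0,0,0, 0,0,0,0,0, 0,0,0,0,0]'
```

```text
t: 5.3
eef_pos: [0.5008, 0.0847, 0.1606]
eef_rot: [-3.079, 1.56, -3.042]
ft_force: [-2.4, -0.3, -2.0]
grip_width: -0.0002
t: 5.72
eef_pos: [0.5047, 0.0852, 0.1686]
eef_rot: [0.038, 1.567, 0.075]
ft_force: [0.8, 0.1, -0.1]
grip_width: 0.0004
```

```bash
python3 -m handwheel '[0,0,-25,0,0, 0,0,-25,0,0, 0,0,-25,0,0, 0,0,-10,0,0, 0,0,0,0,0]'
python3 -m handwheel '[0,0,-10,0,0, 0,0,-8,0,0, 0,0,0,0,0, 0,0,0,0,0, 0,0,0,0,0]'
```

```text
t: 6.13
eef_pos: [0.5014, 0.0849, 0.0801]
eef_rot: [-3.094, 1.566, -3.057]
ft_force: [-0.7, 0.3, 0.3]
grip_width: -0.0002
t: 6.55
eef_pos: [0.5042, 0.0852, 0.0646]
eef_rot: [0.042, 1.569, 0.08]
ft_force: [0.3, 0.4, 0.9]
grip_width: -0.0001
```

```bash
python3 -m handwheel '[-1,9,0,0,0, -1,9,0,0,0, -1,9,0,0,0, 0,8,0,0,0, 1,8,0,0,0]'
python3 -m handwheel '[2,7,0,0,0, 3,7,0,0,0, 4,7,0,0,0, 5,6,0,0,0, 5,5,0,0,0]'
```

```text
t: 6.97
eef_pos: [0.5021, 0.128, 0.0643]
eef_rot: [-1.079, 1.568, -1.04]
ft_force: [1.0, -6.5, 0.9]
grip_width: 0.0001
t: 7.38
eef_pos: [0.5185, 0.1598, 0.0633]
eef_rot: [-2.546, 1.565, -2.506]
ft_force: [-2.9, -5.8, 0.5]
grip_width: -0.0002
```

```bash
python3 -m handwheel '[5,4,0,0,0, 5,3,0,0,0, 5,2,0,0,0, 4,0,0,0,0, 2,0,0,0,0]'
python3 -m handwheel '[2,0,0,0,0, 2,0,0,0,0, 2,0,0,0,0, 0,0,0,0,0, 0,0,0,0,0]'
```

```text
t: 7.8
eef_pos: [0.5392, 0.1702, 0.0629]
eef_rot: [3.03, 1.565, 3.068]
ft_force: [-5.8, 2.6, -1.4]
grip_width: 0.0003
t: 8.22
eef_pos: [0.5403, 0.1704, 0.0628]
eef_rot: [3.097, 1.555, 3.135]
ft_force: [-14.3, 3.8, 8.5]
grip_width: -0.0004
```

The handle is at its stop: 14 N against the roughly 4 N needed to turn it, and the TCP has stalled. I'll retract and check.

```bash
python3 -m handwheel '[-8,0,0,0,0, -10,-3,0,0,0, 0,0,20,0,0, 0,0,35,0,0, 0,0,40,0,0]'
python3 -m handwheel '[-30,30,40,0,0, -40,40,20,0,0, -40,40,0,0,0, -40,40,0,0,0, -20,40,0,0,0]'
python3 -m handwheel '[0,40,0,0,0, 0,40,0,0,0, 0,40,0,0,0, 0,0,0,0,0, 0,0,0,0,0]'
python3 - <<'E'
from h import *
grab('top','t3',(180,140,420,290),3)
grab('side','s3',(180,120,420,350),3)
E
```

```text
t: 8.63
eef_pos: [0.5279, 0.1657, 0.158]
eef_rot: [-2.857, 1.568, -2.819]
ft_force: [0.8, 0.3, -0.5]
grip_width: 0.0002
t: 9.05
eef_pos: [0.401, 0.3118, 0.2025]
eef_rot: [0.369, 1.568, 0.405]
ft_force: [0.3, -0.1, -0.0]
grip_width: 0.0001
t: 9.47
eef_pos: [0.403, 0.4338, 0.2018]
eef_rot: [0.568, 1.568, 0.609]
ft_force: [-0.1, -0.3, -0.6]
grip_width: 0.0002
```

View pics/t3.png

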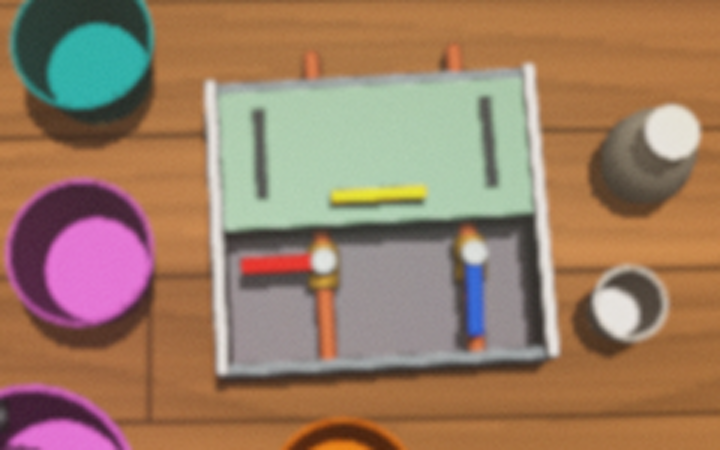

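View pics/s3.png

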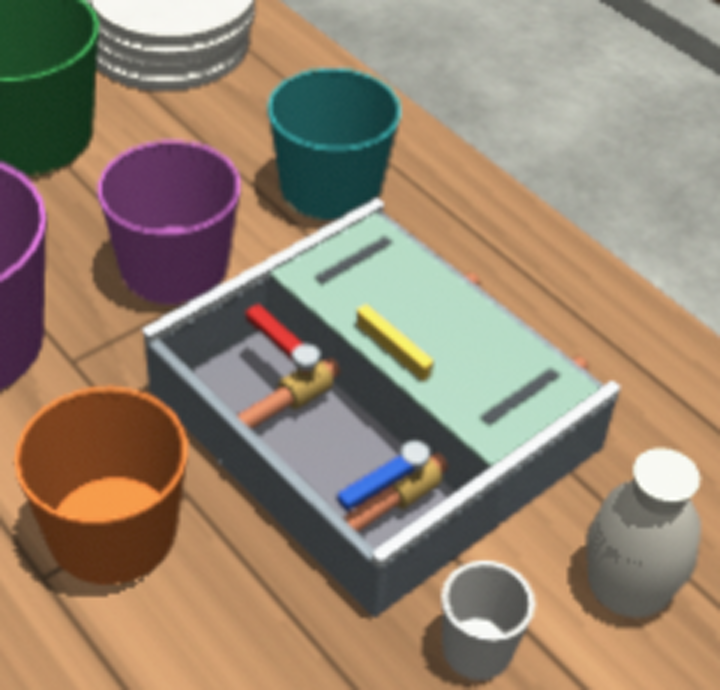

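The top view shows red from its hub (323,260) to its end (241,266), across the pipe. The lip is at (378,195), and the cup, vase and pail are at the same pixels as before. I'll check the handle angle numerically.

```bash
python3 - <<'E'
from h import *
T=lambda u,v,z:atz('top',[[u/3+180,v/3+140]],z)[0]
h=T(323,260,.07);e=T(241,266,.066);l=T(378,194,.105);d=e-h
print(np.hypot(*d[:2]), 'theta',np.pi-(np.arctan2(d[1],d[0])-.038), 'lip',l)
E
```

```text
0.07875787734393012 theta 1.556433512991936 lip [0.61595323 0.06571512 0.105     ]
```

```bash
python3 -c "
from plant import arm
print(arm.get_obs()['ft_force']); print(arm.close_job())"
```

```text
[-0.99240787  0.69441694  0.13775859]
the job is handed in; nothing more can be done
None
```

I pushed the cover back by its yellow lip until it stalled at its stop. Then I turned the red handle (left pipe) clockwise to its stop with the shut fingers, retracted, and handed the job in at about 9.6 s; it reports no verdict.

- **Cover:** the lip measured at box x of about +0.085, so the cover is about 130 mm open. It had not moved in the last picture.
- **Red handle:** it measured about 1.56 rad against a needed 1.48. It stalled under 14 N at the stop, where turning it takes roughly 4 N.
- **Other objects:** the blue handle, pail, cup and vase look unmoved in the before and after pictures; I compared them by eye only. For the blue handle, the earlier picture was taken after the cover was opened.
- **Robot:** it is clear of everything, with about 1 N on the wrist sensor, which is noise level.

No check failed or disagreed beyond about 3 mm between the two cameras for points in the bay, and up to 8 mm on one box rail corner.

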